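# Put the engraver's tools back on their pads

## Robot

A 6-joint arm with a two-finger parallel gripper is mounted at the origin on the work surface. World frame = base frame: x ahead of the robot, y to its left, z up, the work surface at z = 0. Lengths are in m, angles in rad, forces in N, time in s.
With the tool pointing down it reaches from about 0.35 to 0.85 m from the base axis. Payload 8.1 kg.
Tool frame: the origin (TCP) lies at the very end of the fingers, on their centre line; the grasp point (between the pads) lies 19 mm behind it; z points along the fingers, y is the direction in which the jaws open and shut (so a half turn about z gives the same grasp; the last joint's range is limited). The gripper opens to 93 mm and grips with 3 to 60 N. Pads are 15 mm wide; open, the fingers measure 128 mm over their backs; the gripper's body (75 mm by 188 mm) begins 65 mm behind the grasp point.
Start: joints at [-1.376, 0.13, 1.488, -0, 1.523, -0.085], TCP at [0.166, -0.577, 0.219] pointing down, gripper open.
Joint ranges: [-2.96, 2.96], [-0.89, 2.26], [0.02, 2.5], [-1.34, 4.48], [0, 2.73], [-2.66, 2.66]. Speed limits (rad/s): [2.39, 2.39, 2.79, 3.14, 3.14, 3.14].

## Interface

Orientations are given as a rotation vector (axis times angle).
In Python, from plant import robot gives the robot as it stands.
- The arm moves only by the shell command python3 -m inch 'ROWS' [FORCE]. ROWS is JSON, a list that holds one entry, the list of rows, each a list of 7 numbers: the shift along the tool's x, y, z in cm, then the turn, a rotation vector about the tool's x, y, z in degrees, then the gripper command: -1 is fully open, 1 is shut, values between are in proportion. A call has 1 to 5 rows; each row shifts and turns the commanded pose from where the row before left it, along the tool's axes as they then stand; what a row does not reach is not made up. A row lasts 1/10 s, in which the tool goes at most 50 mm and 8.59 degrees, less where a joint would pass 70% of its speed; a pose out of reach is approached as far as the arm can. A call with a gripper value outside its range is refused whole. The fingers move at their own pace and stop on an object; FORCE is the grip in N (left out, the last holds). Time passes only in rows, so rows that do not move let the fingers close. It gives the time, the measured TCP pose, the force and the opening at its end, in the units of the state.
- robot.read_state(): the state, without advancing time (a new reading comes with each control period).
- robot.read_camera(name): name is "scene" or "top"; returns a dict with "image" (384x512x3 uint8, blue, green, red), "K" (3x3 intrinsics, pixels), "R" (3x3) and "t" (3): a world point X has camera coordinates R X + t. Camera axes: x right, y down, z forward; pixel columns grow to the right and rows downward; lengths in m; the calibration is good to about 2 mm. A picture is of the moment at which its call begins. There is no depth.
- robot.close_job(): hands the job in, once; it reports no verdict.
The state is a dict: "t": time; "q": joint angles; "dq": joint speeds; "joint_torque": joint torques, N m; "tool_pos": TCP position; "orientation": TCP orientation; "force": force on the tool from outside, world axes, zero at the start; "wrist_torque": the same for the moment, N m; "opening": finger opening in m.
Only numpy, scipy, OpenCV 4.12 (cv2) and the standard library are available. Lean on these libraries where they do the work, as an engineer would, in place of code of your own. Each camera call takes 0.05 s, during which the arm holds its last target. There are 200 camera calls.

## Task

Tidy the engraving bench: put the blue bur stand inside the blue ring, the white bur stand inside the white ring, the wooden bench block squarely inside the yellow rectangle, and the wooden-handled graver on its yellow silhouette with handle over handle and blade over blade. Set each one down upright on its dark pad without dropping it, let go of everything, and leave the little white dish of stones where it is.

Things in the scene. Friction and masses are not known exactly. Their poses are not given: they have to be found in the camera images.
- blue_stand: Loose bur stand: a round blue plastic base, 46 mm diameter and 30 mm high with straight sides, with a ring of short steel burs on top (51 mm high in all), 120 g. Origin at the centre of the underside, z up. Grip it across the base, any yaw.
- blue_pad: Fixed round dark grey pad, 80 mm diameter, 4 mm thick, with a blue ring painted on it (57 mm inside, 73 mm outside diameter): the place of the blue bur stand. Origin at the centre of the underside, on the table; the stand's underside rests 4 mm above it.
- white_stand: Loose bur stand: a round white plastic base, 46 mm diameter and 30 mm high with straight sides, with a ring of short steel burs on top (51 mm high in all), 120 g. Origin at the centre of the underside, z up. Grip it across the base, any yaw.
- white_pad: Fixed round dark grey pad, 80 mm diameter, 4 mm thick, with a white ring painted on it (57 mm inside, 73 mm outside diameter): the place of the white bur stand. Origin at the centre of the underside, on the table; the stand's underside rests 4 mm above it.
- bench_block: Loose pale wooden bench block lying flat, 60 mm (x) by 40 mm (y) by 32 mm high, a dark groove along x on top with rows of small dark holes, 60 to 130 g. Origin at the centre of the underside, z up. Grip it across its 40 mm width (along y).
- block_pad: Fixed rectangular dark grey pad, 86 mm (x) by 66 mm (y), 4 mm thick, with a yellow rectangular outline (inside 70 mm by 48 mm): the place of the bench block, long side along the outline's long side (either way round). Origin at the centre of the underside, on the table.
- graver: Loose graver lying on the table: bulbous orange-brown wooden handle 44 mm long (x), 26 mm across flats (y) and 28 mm high, brass ferrule and a thin steel blade that points along +x to a tip 80 mm from the origin, at 14 mm height; 40 to 85 g. It lies on a flat of its handle and does not roll. Origin under the middle of the handle, at its underside, z up; it balances within about 5 mm of there. Grip it across the handle, along y.
- graver_pad: Fixed long dark grey pad, 122 mm (x) by 46 mm (y), 4 mm thick, with the graver's yellow silhouette: the wide handle part (50 mm by 32 mm) is centred 29 mm towards -x from the pad's middle, the narrow blade part points to +x. Origin at the pad's middle, on the table; the handle's middle belongs at x = -29 mm, blade pointing along the pad's +x.
- gem_dish: Loose small white ceramic dish with coloured stones in it, 56 mm diameter at the rim, 18 mm high. Origin at the centre of its underside. To be left alone.
There are look-alikes about, which are no part of the job. Of the things that look like the bench_block, the middle-sized one is meant.

How it is judged:
At the end, for the whole second after the job is handed in: All at rest, flat (0.12 rad) on their own pads: stands and block within 12 mm of the middle of their outlines, block within 0.2 rad of square (either way round), graver handle within 13 mm lengthwise, 12 mm sideways and 0.2 rad of its silhouette, blade over blade (horizontal distance between blue_stand and blue_pad below 0.012 m and z of blue_stand in the frame of blue_pad between 0.002 and 0.008 m and angle between each of blue_stand, white_stand, bench_block, graver's own z axis and vertical below 0.12 rad and linear speed of each of blue_stand, white_stand, bench_block, graver below 0.02 m/s and angular speed of each of blue_stand, white_stand, bench_block, graver below 0.2 rad/s and horizontal distance between white_stand and white_pad below 0.012 m and z of white_stand in the frame of white_pad between 0.002 and 0.008 m and horizontal distance between bench_block and block_pad below 0.012 m and z of bench_block in the frame of block_pad between 0.002 and 0.008 m and z of graver in the frame of graver_pad between 0.002 and 0.008 m and angle between the x axis of bench_block and the x axis of block_pad, either way round below 0.2 rad and angle between the x axis of graver and the x axis of graver_pad, either way round below 0.2 rad and x of graver in the frame of graver_pad between -0.042 and -0.016 m and y of graver in the frame of graver_pad between -0.012 and 0.012 m and x of graver_pad in the frame of graver above 0 m); the robot touches nothing.
It fails at once if the blue bur stand is dropped (falls freely with its underside more than 30 mm above the table) (height (world z) of blue_stand above 0.03 m and contact force between blue_stand and anything else below 0.002 N).
It fails at once if the white bur stand is dropped (falls freely with its underside more than 30 mm above the table) (height (world z) of white_stand above 0.03 m and contact force between white_stand and anything else below 0.002 N).
It fails at once if the bench block is dropped (falls freely with its underside more than 30 mm above the table) (height (world z) of bench_block above 0.03 m and contact force between bench_block and anything else below 0.002 N).
It fails at once if the graver is dropped (falls freely with its underside more than 30 mm above the table) (height (world z) of graver above 0.03 m and contact force between graver and anything else below 0.002 N).
It fails at once if the dish of stones is shifted by more than 15 mm or tipped (distance of gem_dish from where it was at the start of the episode above 0.015 m or angle between gem_dish's own z axis and vertical above 0.25 rad).
It also fails if it takes over 128 s, if anything falls off the work surface, if the arm or the gripper's body presses on something with over 40 N, if the wrist force passes 120 N, or if a joint passes its speed limit or range.

## Working session

There is one attempt and no reset: what is moved stays moved. The work goes in short steps, Python scripts to look and compute and a shell command to move; the robot and the scene stay as the last step left them, time stands still between calls to the robot, and variables do not carry over. Pictures are saved under pics/ and viewed, about 12 in all and at most 16, crops included, and the job is handed in when it is done.

```bash
mkdir -p pics; ls; python3 - <<'E'
from plant import robot
import cv2,numpy as np
for n in("top","scene"):
    c=robot.read_camera(n); cv2.imwrite(f"pics/{n}0.png",c["image"]); np.savez(f"{n}0.npz",**c)
    print(n,c["K"].tolist(),np.round(c["R"],3).tolist(),c["t"])
a=cv2.imread("pics/top0.png"); cv2.imwrite("pics/top0b.png",cv2.resize(a,(800,600),interpolation=cv2.INTER_CUBIC))
print(robot.read_state())
E
```

```text
pics
top [[399.6635145205623, 0.0, 256.88197857092894], [0.0, 399.6635145205623, 190.6328496558766], [0.0, 0.0, 1.0]] [[0.003, -1.0, 0.015], [-0.995, -0.005, -0.095], [0.095, -0.015, -0.995]] [-0.00718981  0.5319708   0.93706068]
scene [[426.98457702958973, 0.0, 251.03022664238563], [0.0, 426.98457702958973, 192.17252020489641], [0.0, 0.0, 1.0]] [[-0.117, 0.993, -0.005], [0.814, 0.093, -0.573], [-0.569, -0.071, -0.819]] [ 0.06979462 -0.42533906  1.48732286]
{'t': 0.1, 'q': array([-1.37643483e+00,  1.31082382e-01,  1.48916368e+00, -1.10203710e-05,
        1.52300734e+00, -8.53962203e-02]), 'dq': array([ 1.18347252e-03, -1.38691986e-03, -2.28623648e-03, -5.30629409e-04,
        2.13678895e-03, -3.28551334e-05]), 'joint_torque': array([ 7.47580634e-04, -5.61341643e+01, -4.93093443e+01,  7.69129512e-02,
        2.91498739e-02, -5.47702189e-05]), 'tool_pos': array([ 0.16559367, -0.57616153,  0.21769798]), 'orientation': array([-3.10926676e+00, -4.37780485e-01,  1.59239509e-04]), 'force': array([1.06697735, 0.18583752, 0.43629625]), 'wrist_torque': array([ 0.01590795, -0.03540667, -0.00882776]), 'opening': 0.09275977119037455}
```

View pics/top0b.png

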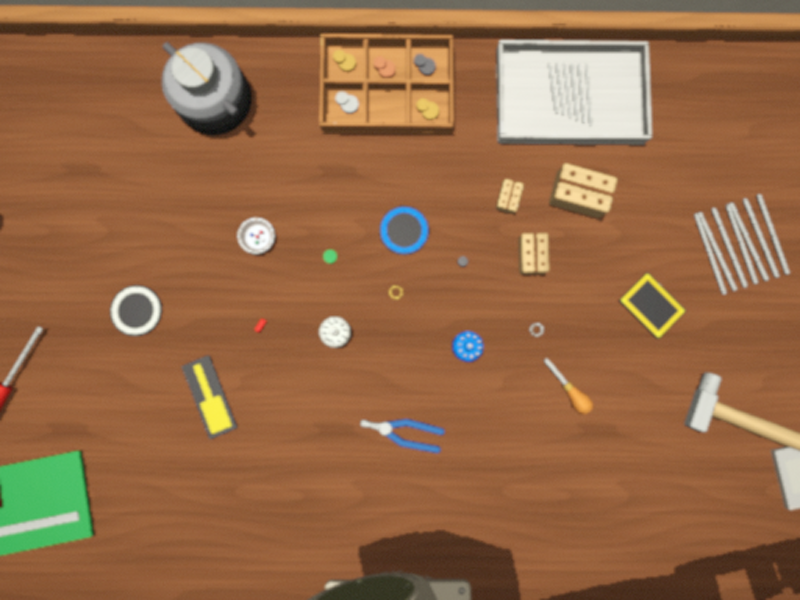

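View pics/scene0.png

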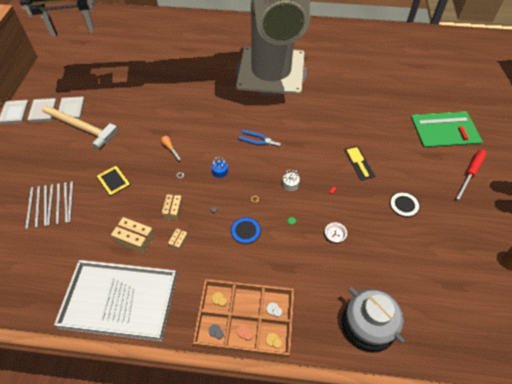

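```bash
cat > h.py <<'E'
import cv2,numpy as np
from plant import robot
def world(c,uv,z):
    R,t=np.array(c["R"]),np.array(c["t"]).ravel(); uv=np.atleast_2d(np.float64(uv))
    d=np.c_[uv,np.ones(len(uv))]@np.linalg.inv(c["K"]).T@R; o=-R.T@t
    return (o+d*((z-o[2])/d[:,2])[:,None])[:,:2]
def pix(c,X):
    p=np.atleast_2d(X)@np.array(c["R"]).T+np.array(c["t"]).ravel(); p=p@np.array(c["K"]).T
    return p[:,:2]/p[:,2:]
RNG={"blue":((98,120,60),(125,255,255)),"white":((0,0,120),(179,70,255)),"yellow":((23,120,90),(35,255,255)),
 "pale":((10,40,140),(28,170,255)),"orange":((5,165,150),(20,255,255)),"dark":((0,0,0),(179,90,110))}
def mask(c,name,uv,r):
    m=cv2.inRange(cv2.cvtColor(np.array(c["image"]),cv2.COLOR_BGR2HSV),*map(np.array,RNG[name]))
    k=np.zeros_like(m); cv2.circle(k,tuple(int(round(a)) for a in uv),r,255,-1); return m&k
def pts(m): return np.argwhere(m)[:,::-1].astype(float)
def rect(c,p,z):
    w=world(c,p,z); (x,y),(a,b),th=cv2.minAreaRect((w*1000).astype(np.float32))
    if a<b: a,b,th=b,a,th+90
    return np.round([x,y,a,b,(th+90)%180-90],1)
E
python3 - <<'E'
from h import *
T=dict(np.load("top0.npz"));S=dict(np.load("scene0.npz"))
s=.64
print("cam",-T["R"].T@T["t"].ravel(),-S["R"].T@S["t"].ravel())
for n,col,ut,us,rt,rs,z in [("blue_stand","blue",(468*s,347*s),(220,168),16,16,.022),("white_stand","white",(334*s,332*s),(291,180),16,16,.022),
 ("blue_pad","blue",(404*s,230*s),(245,230),22,20,.004),("white_pad","white",(136*s,310*s),(405,204),22,20,.004),
 ("block","pale",(535*s,253*s),(172,206),20,15,.032),("block_pad","yellow",(652*s,305*s),(114,180),26,20,.004),
 ("graver_h","orange",(577*s,397*s),(166,141),20,12,.014),("gpad_y","yellow",(210*s,397*s),(360,162),28,20,.004),("dish","white",(256*s,236*s),(336,232),16,14,.012)]:
    for c,u,r in((T,ut,rt),(S,us,rs)):
        p=pts(mask(c,col,u,r)); h=cv2.convexHull(p.astype(np.float32)).reshape(-1,2)
        m=cv2.moments(h); cen=[m["m10"]/m["m00"],m["m01"]/m["m00"]]
        print(n,len(p),np.round(world(c,cen,z)*1000,1),rect(c,h,z))
im=cv2.imread("pics/top0.png")[95:290,60:450]; cv2.imwrite("pics/crop.png",cv2.resize(im,(800,400),interpolation=cv2.INTER_CUBIC))
E
```

```text
cam [0.44039002 0.00940775 0.98341012] [1.20073473 0.07598987 0.97487207]
blue_stand 230 [[ 458.9 -106.2]] [ 459.5 -106.6   43.4   43.1  -89.8]
blue_stand 193 [[ 467.7 -105.2]] [ 467.2 -105.2   61.3   42.7    9.7]
white_stand 322 [[480.2  98.3]] [479.8  98.3  47.7  45.6  45.5]
white_stand 261 [[483.7  99.1]] [484.5  98.7  70.1  44.6   4.2]
blue_pad 333 [[643.2  -8.7]] [643.2  -9.1  72.2  70.7 -89.6]
blue_pad 307 [[648.   -9.5]] [647.3 -10.1  73.5  72.1 -83.5]
white_pad 502 [[513.  410.9]] [512.9 411.7  78.1  75.9 -89.7]
white_pad 311 [[516.8 411. ]] [515.7 411.   77.1  75.  -83.5]
block 1173 [[ 601.8 -210.4]] [ 602.  -210.5   96.9   94.8  -26.8]
block 345 [[ 605.  -212.6]] [ 605.3 -215.4   69.6   51.5   -1. ]
block_pad 456 [[ 524.1 -402.6]] [ 524.1 -402.9   86.    64.7   44.3]
block_pad 204 [[ 528.8 -403.2]] [ 527.8 -403.5   86.    63.1   43.8]
graver_h 162 [[ 376.  -280.9]] [ 376.6 -280.9   45.3   27.7   33.2]
graver_h 73 [[ 374.2 -282.9]] [ 373.9 -281.7   47.8   27.4   47.7]
gpad_y 443 [[370.6 288.8]] [379.2 292.5 109.2  34.8  23.4]
gpad_y 204 [[375.1 288.9]] [383.4 290.6 110.3  35.8  20. ]
dish 463 [[631.4 224.7]] [631.3 225.6  58.9  57.3 -89.6]
dish 354 [[631.5 223.5]] [630.6 224.3  57.9  57.6  44.5]
```

View pics/crop.png

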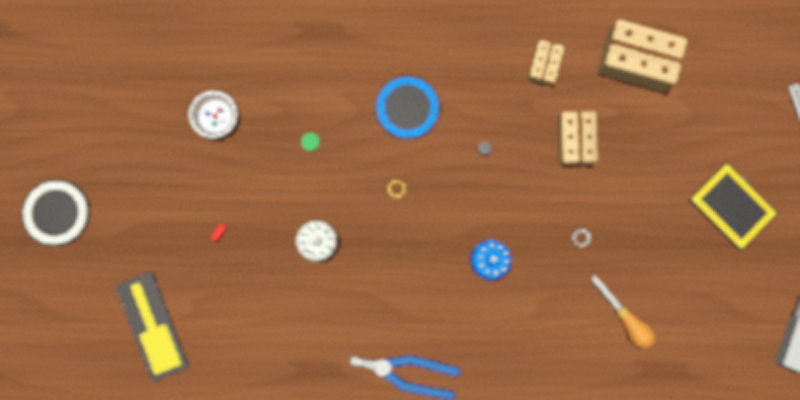

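```bash
python3 - <<'E'
from h import *
T=dict(np.load("top0.npz"));S=dict(np.load("scene0.npz"))
RNG["pale"]=((10,40,165),(28,135,255))
for c,u,r in((T,(342.5,162),18),(S,(172,206),15)):
    m=mask(c,"pale",u,r);p=pts(m);h=cv2.convexHull(p.astype(np.float32)).reshape(-1,2);M=cv2.moments(h)
    print("block",len(p),world(c,[M["m10"]/M["m00"],M["m01"]/M["m00"]],.032)*1000,rect(c,h,.032))
f=lambda u,v:(60+.4875*u,95+.4875*v)
print("graver tip,end",world(T,[f(593,277),f(652,345)],.014)*1000)
q=world(T,[f(119,288),f(150,273),f(187,365),f(155,379)],.004)*1000
print("gpad",q.mean(0),np.degrees(np.arctan2(*(q[0]-q[3])[::-1])),np.degrees(np.arctan2(*(q[1]-q[2])[::-1])))
q=world(T,[f(562,112),f(597,112),f(598,163),f(562,165)],.032)*1000
print("block corners",q.mean(0),np.degrees(np.arctan2(*(q[0]-q[3])[::-1])),np.degrees(np.arctan2(*(q[1]-q[2])[::-1])))
# silhouettes of stands: predicted hull centroid vs measured
for n,col,ut,us,g in [("blue","blue",(299.5,222),(220,168),(460,-106)),("white","white",(213.8,212.5),(291,180),(480,98))]:
  for c,u,r in((T,ut,16),(S,us,16)):
    h=cv2.convexHull(pts(mask(c,col,u,r)).astype(np.float32)).reshape(-1,2);ms=(h.min(0)+h.max(0))/2
    g=np.array(g,float)
    for _ in range(5):
      a=np.linspace(0,6.28,40);P=np.vstack([np.c_[g[0]+23*np.cos(a),g[1]+23*np.sin(a),0*a+z] for z in(0,30)])/1000
      hp=pix(c,P);d=world(c,ms,.02)-world(c,(hp.min(0)+hp.max(0))/2,.02);g=g+d[0]*1000
    print(n,g,h.max(0)-h.min(0),hp.max(0)-hp.min(0))
E
```

```text
block 436 [[ 604.37299219 -210.90126091]] [ 6.044e+02 -2.109e+02  5.870e+01  4.330e+01  4.000e-01]
block 294 [[ 607.83575315 -211.52892457]] [ 6.072e+02 -2.116e+02  6.230e+01  4.140e+01  3.000e-01]
graver tip,end [[ 438.2480134  -228.95296027]
 [ 359.07899228 -296.93351102]]
gpad [379.12971006 289.75663328] 23.397865972892156 23.52343696540407
block corners [ 601.27193959 -211.92665493] -0.8663689261229564 0.01077649638286213
blue [ 459.35686618 -107.04040899] [18. 18.] [20.44744651 19.32487926]
blue [ 462.13712042 -106.29430878] [15. 17.] [16.7824667  19.17035418]
white [480.25457541  97.91702054] [20. 20.] [20.17192344 19.52753801]
white [480.0256846   98.58502431] [16. 20.] [17.22739919 19.58482339]
```

```bash
cat > go.py <<'E'
import sys,numpy as np
from plant import robot
from scipy.spatial.transform import Rotation as Ro
X,Y,Z,W=map(float,sys.argv[1:5]); s=robot.read_state()
R=Ro.from_rotvec(s["orientation"]).as_matrix(); yaw=np.degrees(np.arctan2(R[1,0],R[0,0]))
w=np.radians(W); dx,dy,dz=np.array([X,Y,Z])/10-s["tool_pos"]*100
print("at mm",np.round(s["tool_pos"]*1000,1),"yaw %.1f tilt %.1f t %.1f open %.1f"%(yaw,np.degrees(np.arccos(-R[2,2])),s["t"],s["opening"]*1000),"F",np.round(s["force"],1),"q6 %.2f"%s["q"][5])
print("turn z %.1f then shift cm x %.2f y %.2f z %.2f"%(-((W-yaw+180)%360-180),dx*np.cos(w)+dy*np.sin(w),dx*np.sin(w)-dy*np.cos(w),-dz))
E
python3 -m inch '[[[0,0,0,0,0,-8,-1],[0,0,0,0,0,-8,-1],[0,0,0,0,0,-8,-1],[0,0,0,0,0,0,-1]]]' 15; python3 go.py 375.5 -281.5 100 40
```

```text
t: 0.5
tool_pos: [0.1657, -0.5763, 0.2181]
orientation: [-2.95, -1.078, -0.0]
force: [-1.4, -0.7, -0.8]
opening: 0.0929
at mm [ 165.7 -576.3  218.1] yaw 40.2 tilt 0.1 t 0.5 open 92.9 F [-1.4 -0.7 -0.8] q6 -0.51
turn z 0.2 then shift cm x 35.03 y -9.10 z 11.81
```

```bash
python3 -m inch '[[[3.5,-0.9,0.8,0,0,0,-1],[3.5,-0.9,0.8,0,0,0,-1],[3.5,-0.9,0.8,0,0,0,-1],[3.5,-0.9,0.8,0,0,0,-1],[3.5,-0.9,0.8,0,0,0,-1]]]' >/dev/null; python3 -m inch '[[[3.5,-0.9,0.8,0,0,0,-1],[3.5,-0.9,0.8,0,0,0,-1],[3.5,-0.9,0.8,0,0,0,-1],[3.5,-0.9,0.8,0,0,0,-1],[3.5,-1,0.8,0,0,0,-1]]]'; python3 -m inch '[[[0,0,0,0,0,0,-1]]]'>/dev/null; python3 go.py 375.5 -281.5 4 40
```

```text
t: 1.5
tool_pos: [0.3758, -0.2805, 0.1383]
orientation: [2.954, 1.068, 0.0]
force: [-0.0, 0.1, -0.3]
opening: 0.0928
at mm [ 376.2 -278.1  137.1] yaw 40.0 tilt 0.2 t 1.6 open 93.0 F [-0.3  0.2 -0.2] q6 0.13
turn z -0.0 then shift cm x -0.28 y 0.22 z 13.31
```

```bash
python3 -m inch '[[[-0.3,0.2,3,0,0,0,-1],[0,0,3,0,0,0,-1],[0,0,3,0,0,0,-1],[0,0,2.3,0,0,0,-1],[0,0,0,0,0,0,-1]]]'; python3 go.py 375.5 -281.5 4 40; python3 - <<'E'
from h import *
a=robot.read_camera("top")["image"][180:290,320:440]; b=robot.read_camera("scene")["image"][100:190,120:240]
cv2.imwrite("pics/g1.png",np.hstack([cv2.resize(a,(400,366),interpolation=2),cv2.resize(b,(400,366),interpolation=2)]))
E
```

```text
t: 2.1
tool_pos: [0.3714, -0.2836, 0.0222]
orientation: [-2.948, -1.068, 0.005]
force: [-0.1, 0.7, 0.4]
opening: 0.0931
at mm [ 371.4 -283.6   22.2] yaw 39.8 tilt 0.4 t 2.1 open 93.1 F [-0.1  0.7  0.4] q6 0.11
turn z -0.2 then shift cm x 0.45 y 0.10 z 1.82
```

View pics/g1.png

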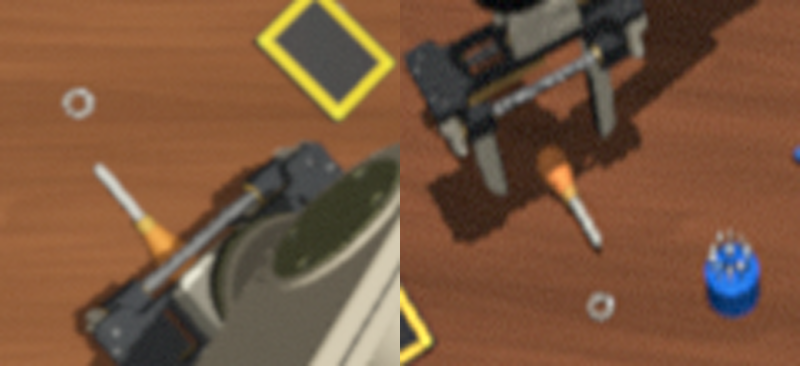

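The fingers straddle the graver's handle (right crop, handle at about (558,175)), with the jaws across it. The arm is still high, so I'll finish the descent.

```bash
python3 -m inch '[[[0.4,0.1,0.6,0,0,0,-1],[0,0,0.6,0,0,0,-1],[0,0,0.5,0,0,0,-1],[0,0,0,0,0,0,-1]]]'>/dev/null; python3 go.py 375.5 -281.5 4 40
```

```text
at mm [ 377.6 -283.2    8.1] yaw 40.0 tilt 0.1 t 2.6 open 93.4 F [ 0.4 -0.  -0.9] q6 0.12
turn z 0.0 then shift cm x -0.05 y -0.26 z 0.41
```

```bash
python3 -m inch '[[[0,-0.2,0.4,0,0,0,-1],[0,0,0,0,0,0,1],[0,0,0,0,0,0,1],[0,0,0,0,0,0,1],[0,0,0,0,0,0,1]]]' 15 >/dev/null; python3 -m inch '[[[0,0,0,0,0,0,1],[0,0,0,0,0,0,1],[0,0,0,0,0,0,1]]]' ; python3 go.py 375.5 -281.5 4 40
```

```text
t: 3.4
tool_pos: [0.3766, -0.282, 0.0047]
orientation: [2.952, 1.075, 0.0]
force: [-1.1, 0.4, -0.4]
opening: 0.0413
at mm [ 376.6 -282.     4.7] yaw 40.0 tilt 0.0 t 3.4 open 41.3 F [-1.1  0.4 -0.4] q6 0.12
turn z 0.0 then shift cm x -0.05 y -0.11 z 0.07
```

```bash
python3 -m inch '[[[0,0,0,0,0,0,1],[0,0,0,0,0,0,1],[0,0,0,0,0,0,1],[0,0,0,0,0,0,1],[0,0,0,0,0,0,1]]]' 20|grep open; python3 -m inch '[[[0,0,-1,0,0,0,1],[0,0,-1.5,0,0,0,1],[0,0,-2.5,0,0,0,1],[0,0,-3,0,0,0,1],[0,0,-3,0,0,0,1]]]' >/dev/null; python3 -m inch '[[[0,0,0,0,0,0,1]]]'>/dev/null; python3 go.py 354 280 100 22.5
```

```text
opening: 0.0261
at mm [ 379.1 -284.3  120.2] yaw 40.0 tilt 0.5 t 4.5 open 25.9 F [0.2 0.  0.1] q6 0.12
turn z 17.5 then shift cm x 19.28 y -53.09 z 2.02
```

```bash
python3 -m inch '[[[0,0,0,0,0,6,1],[0,0,0,0,0,6,1],[0,0,0,0,0,5.5,1],[0,0,0,0,0,0,1]]]' >/dev/null; python3 go.py 470 0 125 22.5
```

```text
at mm [ 376.2 -281.7  114.1] yaw 22.4 tilt 0.1 t 4.9 open 26.1 F [ 0.1  1.  -0.9] q6 0.43
turn z -0.1 then shift cm x 19.44 y -22.43 z -1.09
```

```bash
python3 -m inch '[[[2,-2.2,-0.1,0,0,0,1],[2.5,-2.8,-0.2,0,0,0,1],[2.5,-2.9,-0.2,0,0,0,1],[2.5,-2.9,-0.2,0,0,0,1],[2.5,-2.9,-0.2,0,0,0,1]]]' >/dev/null; python3 -m inch '[[[2.5,-2.9,0,0,0,0,1],[2.5,-2.9,0,0,0,0,1],[2.5,-2.9,0,0,0,0,1]]]'>/dev/null; python3 go.py 354 280 115 22.5
```

```text
at mm [470.9   1.2 123.5] yaw 22.7 tilt 0.0 t 5.7 open 25.7 F [ 1.1 -0.7 -1.3] q6 1.07
turn z 0.2 then shift cm x -0.13 y -30.23 z 0.85
```

```bash
python3 -m inch '[[[0,-3,0.1,0,0,0,1],[0,-3.4,0.1,0,0,0,1],[0,-3.4,0.1,0,0,0,1],[0,-3.4,0.1,0,0,0,1],[0,-3.4,0.1,0,0,0,1]]]' >/dev/null; python3 -m inch '[[[0,-3.4,0.1,0,0,0,1],[0,-3.4,0.1,0,0,0,1],[0,-3.4,0,0,0,0,1],[0,-3.2,0,0,0,0,1],[0,0,0,0,0,0,1]]]'>/dev/null; python3 go.py 354 280 60 22.5
```

```text
at mm [354.2 279.3 116.4] yaw 22.9 tilt 0.1 t 6.7 open 25.5 F [ 0.5 -0.1 -0.6] q6 1.72
turn z 0.4 then shift cm x 0.01 y -0.07 z 5.64
```

```bash
python3 -m inch '[[[0,0,2,0,0,0,1],[0,0,2.5,0,0,0,1],[0,0,2.5,0,0,0,1],[0,0,2,0,0,0,1],[0,0,0,0,0,0,1]]]' >/dev/null; python3 go.py 354 280 9 22.5;python3 - <<'E'
from h import *
a=robot.read_camera("top")["image"][200:310,80:200]; b=robot.read_camera("scene")["image"][110:200,310:430]
cv2.imwrite("pics/g2.png",np.hstack([cv2.resize(a,(400,366),interpolation=2),cv2.resize(b,(400,366),interpolation=2)]))
E
```

```text
at mm [353.5 274.6  23.4] yaw 22.6 tilt 0.4 t 7.2 open 26.0 F [ 0.1  0.2 -1.1] q6 1.72
turn z 0.1 then shift cm x 0.25 y -0.48 z 1.44
```

View pics/g2.png

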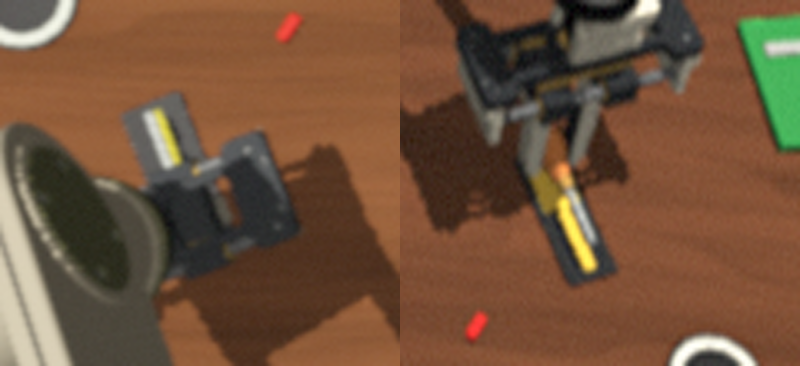

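```bash
python3 -m inch '[[[0,0,0,0,0,0,1],[0,0,0,0,0,0,1]]]' >/dev/null; python3 go.py 354 280 9 22.5
```

```text
at mm [357.  277.3  28.1] yaw 22.5 tilt 0.1 t 7.5 open 26.2 F [ 0.1  1.4 -0.2] q6 1.72
turn z 0.0 then shift cm x -0.17 y -0.37 z 1.91
```

```bash
python3 -m inch '[[[-0.2,-0.4,0.6,0,0,0,1],[0,0,0.6,0,0,0,1],[0,0,0.4,0,0,0,1],[0,0,0,0,0,0,1],[0,0,0,0,0,0,1]]]' >/dev/null; python3 go.py 354 280 9 22.5
```

```text
at mm [352.3 279.5  10.4] yaw 22.5 tilt 0.0 t 8.0 open 26.1 F [-0.2  0.6 -1.4] q6 1.73
turn z 0.0 then shift cm x 0.17 y 0.02 z 0.14
```

```bash
python3 -m inch '[[[0.2,0,0.1,0,0,0,1],[0,0,0.1,0,0,0,1],[0,0,0,0,0,0,1],[0,0,0,0,0,0,1]]]' >/dev/null; python3 go.py 354 280 9 22.5; python3 -m inch '[[[0,0,0,0,0,0,0.2],[0,0,0,0,0,0,-0.2],[0,0,0,0,0,0,-0.4],[0,0,0,0,0,0,-0.4],[0,0,0,0,0,0,-0.4]]]' ;  python3 go.py 354 280 9 22.5
```

```text
at mm [354.4 280.4   8.7] yaw 22.5 tilt 0.0 t 8.4 open 25.8 F [ 0.3 -0.2  0.8] q6 1.73
turn z 0.0 then shift cm x -0.06 y 0.02 z -0.03
t: 8.9
tool_pos: [0.3544, 0.2804, 0.0087]
orientation: [-3.081, -0.614, -0.0]
force: [-0.0, -0.1, -0.0]
opening: 0.0613
at mm [354.4 280.4   8.7] yaw 22.5 tilt 0.0 t 8.9 open 61.3 F [-0.  -0.1 -0. ] q6 1.73
turn z 0.0 then shift cm x -0.05 y 0.03 z -0.03
```

```bash
python3 -m inch '[[[0,0,-1,0,0,0,-0.5],[0,0,-2,0,0,0,-0.5],[0,0,-3,0,0,0,-0.7],[0,0,-3,0,0,0,-0.7],[0,0,-2.5,0,0,0,-0.7]]]' >/dev/null; python3 -m inch '[[[0,0,0,0,0,0,-0.7]]]' >/dev/null; python3 go.py 480.5 98 120 22.5
```

```text
at mm [356.9 282.  128.7] yaw 22.5 tilt 0.4 t 9.5 open 79.1 F [ 0.6 -0.1  0.8] q6 1.73
turn z 0.0 then shift cm x 4.37 y 21.73 z 0.87
```

```bash
python3 -m inch '[[[0.7,3.1,0,0,0,0,-0.7],[0.7,3.1,0,0,0,0,-0.7],[0.6,3.1,0,0,0,0,-0.7],[0.6,3.1,0,0,0,0,-0.7],[0.6,3.1,0,0,0,0,-0.7]]]' >/dev/null; python3 -m inch '[[[0.6,3.1,0,0,0,0,-0.7],[0.6,3.1,0,0,0,0,-0.7],[0,0,0,0,0,0,-0.7],[0,0,0,0,0,0,-0.7]]]' >/dev/null; python3 go.py 480.5 98 30 22.5; python3 - <<'E'
from h import *
c=robot.read_camera("top");S=robot.read_camera("scene")
for C,n,u,r in((c,"top",(134,254),45),(S,"scene",(360,162),30)):
    h=cv2.convexHull(pts(mask(C,"orange",u,r)).astype(np.float32)).reshape(-1,2);print(n,rect(C,h,.018),world(C,h.mean(0),.018)*1000)
cv2.imwrite("pics/g3.png",np.hstack([cv2.resize(c["image"][200:310,80:200],(400,366),interpolation=2),cv2.resize(S["image"][110:200,310:430],(400,366),interpolation=2)]))
E
```

```text
at mm [477.8  96.5 123.2] yaw 22.4 tilt 0.1 t 10.4 open 79.1 F [ 0.4 -0.6 -0.7] q6 1.27
turn z -0.1 then shift cm x 0.31 y -0.03 z 9.32Traceback (most recent call last):
  File "<stdin>", line 4, in <module>
AttributeError: 'NoneType' object has no attribute 'reshape'
```

```bash
python3 -m inch '[[[0.3,0,1.5,0,0,0,-0.7],[0,0,2,0,0,0,-0.7],[0,0,2,0,0,0,-0.7],[0,0,2,0,0,0,-0.7],[0,0,1.5,0,0,0,-0.7]]]' >/dev/null; python3 -m inch '[[[0,0,0,0,0,0,-0.7],[0,0,0,0,0,0,-0.7]]]' >/dev/null; python3 go.py 480.5 98 6 22.5
```

```text
at mm [480.4  98.8  33.8] yaw 22.6 tilt 0.0 t 11.2 open 79.0 F [ 0.  -0.1 -0.1] q6 1.27
turn z 0.1 then shift cm x -0.02 y 0.07 z 2.78
```

```bash
python3 -m inch '[[[0,0.1,0.8,0,0,0,-0.7],[0,0,1,0,0,0,-0.7],[0,0,0.6,0,0,0,-0.7],[0,0,0.4,0,0,0,-0.7],[0,0,0,0,0,0,-0.7]]]' >/dev/null; python3 go.py 480.5 98 6 22.5;  python3 -m inch '[[[0,0,0,0,0,0,1],[0,0,0,0,0,0,1],[0,0,0,0,0,0,1],[0,0,0,0,0,0,1],[0,0,0,0,0,0,1]]]' 20 >/dev/null; python3 -m inch '[[[0,0,0,0,0,0,1],[0,0,0,0,0,0,1],[0,0,0,0,0,0,1],[0,0,0,0,0,0,1]]]'; python3 go.py 480.5 98 6 22.5
```

```text
at mm [480.6  97.    4.7] yaw 22.5 tilt 0.1 t 11.7 open 79.0 F [-0.1 -0.6 -0.2] q6 1.27
turn z 0.0 then shift cm x 0.03 y -0.10 z -0.13
t: 12.6
tool_pos: [0.4815, 0.0971, 0.0058]
orientation: [3.081, 0.614, 0.001]
force: [-0.9, 0.0, 2.9]
opening: 0.0455
at mm [481.5  97.1   5.8] yaw 22.5 tilt 0.0 t 12.6 open 45.5 F [-0.9  0.   2.9] q6 1.27
turn z 0.0 then shift cm x -0.06 y -0.12 z -0.02
```

```bash
python3 -m inch '[[[0,0,-1,0,0,0,1],[0,0,-1.5,0,0,0,1],[0,0,-2.5,0,0,0,1],[0,0,-2.5,0,0,0,1],[0,0,-2,0,0,0,1]]]' >/dev/null; python3 -m inch '[[[0,0,0,0,0,0,1],[0,0,0,0,0,0,1]]]' >/dev/null; python3 go.py 515 411 100 22.5
```

```text
at mm [481.4  97.1 100.7] yaw 22.5 tilt 0.0 t 13.3 open 45.8 F [ 1.1 -0.2 -1.7] q6 1.27
turn z 0.0 then shift cm x 15.11 y -27.72 z 0.07
```

```bash
python3 -m inch '[[[1.5,-2.7,0,0,0,0,1],[1.5,-2.8,0,0,0,0,1],[1.5,-2.8,0,0,0,0,1],[1.5,-2.8,0,0,0,0,1],[1.5,-2.8,0,0,0,0,1]]]' >/dev/null; python3 -m inch '[[[1.5,-2.8,0,0,0,0,1],[1.5,-2.8,0,0,0,0,1],[1.5,-2.8,0,0,0,0,1],[1.6,-2.8,0,0,0,0,1],[1.5,-2.6,0,0,0,0,1]]]' >/dev/null; python3 -m inch '[[[0,0,0,0,0,0,1],[0,0,0,0,0,0,1]]]' >/dev/null; python3 go.py 515 411 30 22.5
```

```text
at mm [513.4 410.4  98.1] yaw 22.6 tilt 0.2 t 14.5 open 45.2 F [-0.1 -0.1 -0.8] q6 1.77
turn z 0.1 then shift cm x 0.17 y 0.01 z 6.81
```

```bash
python3 -m inch '[[[0.1,0,1.5,0,0,0,1],[0,0,2,0,0,0,1],[0,0,2,0,0,0,1],[0,0,1.5,0,0,0,1],[0,0,0,0,0,0,1]]]' >/dev/null; python3 -m inch '[[[0,0,0,0,0,0,1],[0,0,0,0,0,0,1]]]' >/dev/null; python3 go.py 515 411 10.3 22.5
```

```text
at mm [516.4 411.5  31.9] yaw 22.5 tilt 0.1 t 15.2 open 45.6 F [-0.8  0.5 -0.6] q6 1.77
turn z 0.0 then shift cm x -0.15 y -0.01 z 2.16
```

```bash
python3 -m inch '[[[-0.1,0,0.7,0,0,0,1],[0,0,0.7,0,0,0,1],[0,0,0.4,0,0,0,1],[0,0,0.2,0,0,0,1],[0,0,0,0,0,0,1]]]' >/dev/null; python3 -m inch '[[[0,0,0,0,0,0,1],[0,0,0,0,0,0,1]]]' >/dev/null; python3 go.py 515 411 10 22.5
```

```text
at mm [514.8 410.9  10.8] yaw 22.5 tilt 0.0 t 15.9 open 45.6 F [-0.6 -0.2 -1.4] q6 1.77
turn z 0.0 then shift cm x 0.02 y 0.00 z 0.08
```

```bash
python3 -m inch '[[[0,0,0.1,0,0,0,1],[0,0,0,0,0,0,1],[0,0,0,0,0,0,1]]]' |grep -E "pos|force"; python3 -m inch '[[[0,0,0,0,0,0,-0.3],[0,0,0,0,0,0,-0.7],[0,0,0,0,0,0,-0.7],[0,0,0,0,0,0,-0.7],[0,0,0,0,0,0,-0.7]]]'; python3 -m inch '[[[0,0,-1,0,0,0,-0.7],[0,0,-2,0,0,0,-0.7],[0,0,-2.5,0,0,0,-0.7],[0,0,-2.5,0,0,0,-0.7],[0,0,-2,0,0,0,-0.7]]]' >/dev/null; python3 -m inch '[[[0,0,0,0,0,0,-0.7],[0,0,0,0,0,0,-0.7]]]' >/dev/null; python3 go.py 515 100 110 22.5
```

```text
tool_pos: [0.5149, 0.411, 0.0099]
force: [1.1, 0.3, 0.5]
t: 16.7
tool_pos: [0.5146, 0.4108, 0.0096]
orientation: [3.081, 0.614, -0.0]
force: [0.0, 0.8, 0.1]
opening: 0.0775
at mm [515.  411.  110.1] yaw 22.5 tilt 0.1 t 17.4 open 79.1 F [ 0.1  0.6 -0.5] q6 1.77
turn z 0.0 then shift cm x -11.90 y 28.74 z 0.01
```

```bash
python3 -m inch '[[[-1.6,3,0,0,0,0,-0.7],[-1.6,3,0,0,0,0,-0.7],[-1.7,3.1,0,0,0,0,-0.7],[-1.7,3.1,0,0,0,0,-0.7],[-1.7,3.1,0,0,0,0,-0.7]]]' >/dev/null; python3 -m inch '[[[-1.7,3.1,0,0,0,0,-0.7],[-1.7,3.1,0,0,0,0,-0.7],[-1.7,3.1,0,0,0,0,-0.7],[-1.7,3.1,0,0,0,0,-0.7],[-1.7,3.1,0,0,0,0,-0.7]]]' >/dev/null;  python3 -m inch '[[[-1.7,3.1,0,0,0,0,-0.7],[-1.7,3.1,0,0,0,0,-0.7],[-1.6,3.1,0,0,0,0,-0.7],[-1.6,3,0,0,0,0,-0.7],[-1.6,3,0,0,0,0,-0.7]]]' >/dev/null; python3 -m inch '[[[0,0,0,0,0,0,-0.7],[0,0,0,0,0,0,-0.7]]]' >/dev/null; python3 go.py 461 -106.5 30 22.5; python3 - <<'E'
from h import *
c=robot.read_camera("top");S=robot.read_camera("scene")
cv2.imwrite("pics/g3.png",np.hstack([cv2.resize(c["image"][160:310,50:200],(400,400),interpolation=2),cv2.resize(S["image"][110:230,310:430],(400,400),interpolation=2)]))
np.savez("top1.npz",**c);np.savez("scene1.npz",**S)
E
```

```text
at mm [ 459.3 -110.9  108.1] yaw 22.4 tilt 0.2 t 19.1 open 78.9 F [0.1 0.  0. ] q6 0.83
turn z -0.1 then shift cm x 0.33 y -0.34 z 7.81
```

View pics/g3.png

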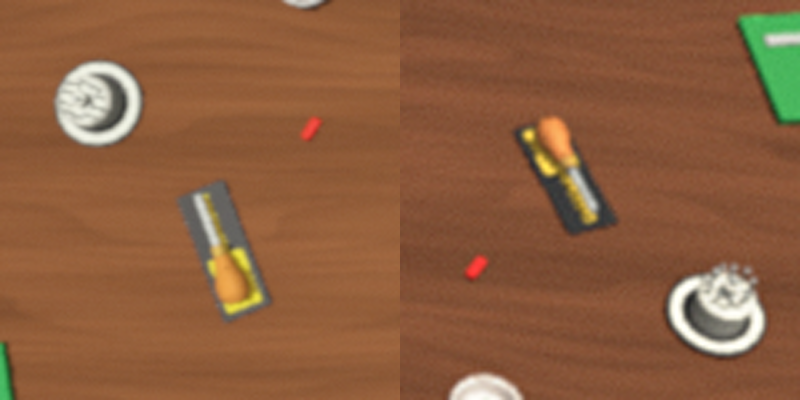

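```bash
python3 -m inch '[[[0.2,-0.3,1.5,0,0,0,-0.7],[0,0,2,0,0,0,-0.7],[0,0,2,0,0,0,-0.7],[0,0,2,0,0,0,-0.7],[0,0,0,0,0,0,-0.7]]]' >/dev/null; python3 -m inch '[[[0,0,0,0,0,0,-0.7],[0,0,0,0,0,0,-0.7]]]' >/dev/null; python3 go.py 461 -106.5 6 22.5; python3 - <<'E'
from h import *
o=[]
a=np.linspace(0,6.283,60)
for f,(x,y),(gx,gy,gw),(r0,c0,n) in(("top1",(513,411.3),(379.2,291,22.9),(160,50,150)),("scene1",(516.5,411),(383.2,290,21.5),(110,310,120))):
    C=dict(np.load(f+".npz"));k=400/n;im=cv2.resize(C["image"][r0:r0+n,c0:c0+n],(400,400),interpolation=2)
    def d(P,col): cv2.polylines(im,[np.int32((pix(C,P/1000)-[c0,r0]+.5)*k)],True,col,1)
    for z in(4,34): d(np.c_[x+23*np.cos(a),y+23*np.sin(a),0*a+z],(0,0,255))
    d(np.c_[x+36.5*np.cos(a),y+36.5*np.sin(a),0*a+4],(255,0,0))
    w=np.radians(gw);M=np.array([[np.cos(w),np.sin(w)],[-np.sin(w),np.cos(w)]])
    q=lambda L,z:np.c_[np.array(L)@M+[gx,gy],np.full(len(L),z)]
    d(q([(-61,-23),(61,-23),(61,23),(-61,23)],4),(255,0,0))
    d(q([(-51,-13),(-7,-13),(-7,13),(-51,13)],18),(0,0,255)); d(q([(-7,0),(51,0)],18),(0,0,255)); o.append(im)
cv2.imwrite("pics/ov.png",np.hstack(o))
E
```

```text
at mm [ 462.  -107.    35.8] yaw 22.6 tilt 0.1 t 19.9 open 78.8 F [ 0.2 -0.  -0.5] q6 0.84
turn z 0.1 then shift cm x -0.07 y -0.09 z 2.98
```

View pics/ov.png

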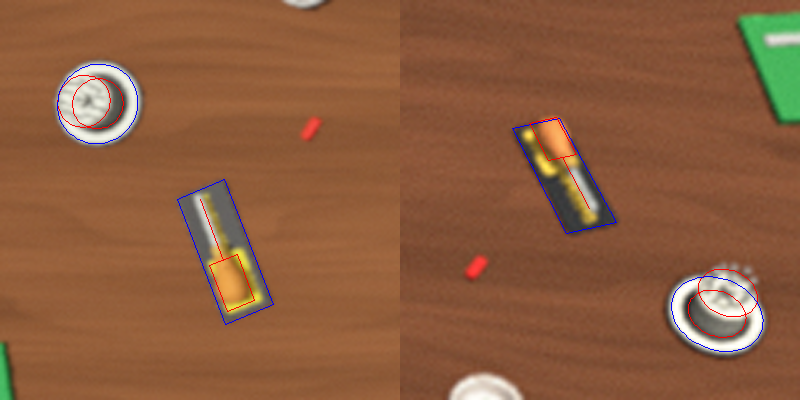

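The overlays agree in both views: the white stand sits in its ring and the graver lies on its silhouette, blade over blade, each within a few mm. Next is the blue stand.

```bash
python3 -m inch '[[[0,-0.1,0.8,0,0,0,-0.7],[0,0,1,0,0,0,-0.7],[0,0,0.8,0,0,0,-0.7],[0,0,0.4,0,0,0,-0.7],[0,0,0,0,0,0,-0.7]]]' >/dev/null; python3 go.py 461 -106.5 6 22.5;  python3 -m inch '[[[0,0,0,0,0,0,1],[0,0,0,0,0,0,1],[0,0,0,0,0,0,1],[0,0,0,0,0,0,1],[0,0,0,0,0,0,1]]]' 20 >/dev/null; python3 -m inch '[[[0,0,0,0,0,0,1],[0,0,0,0,0,0,1],[0,0,0,0,0,0,1],[0,0,0,0,0,0,1]]]'; python3 go.py 461 -106.5 6 22.5
```

```text
at mm [ 459.8 -106.1    3.5] yaw 22.5 tilt 0.1 t 20.4 open 78.9 F [-0.2 -0.3  0.7] q6 0.84
turn z 0.0 then shift cm x 0.10 y 0.08 z -0.25
t: 21.3
tool_pos: [0.4609, -0.1064, 0.0049]
orientation: [3.081, 0.614, 0.001]
force: [-0.5, 0.1, 3.1]
opening: 0.0454
at mm [ 460.9 -106.4    4.9] yaw 22.5 tilt 0.0 t 21.3 open 45.4 F [-0.5  0.1  3.1] q6 0.84
turn z 0.0 then shift cm x 0.00 y 0.01 z -0.11
```

```bash
python3 -m inch '[[[0,0,-1,0,0,0,1],[0,0,-1.5,0,0,0,1],[0,0,-2.5,0,0,0,1],[0,0,-2.5,0,0,0,1],[0,0,-2,0,0,0,1]]]' >/dev/null; python3 -m inch '[[[0,0,0,0,0,0,1],[0,0,0,0,0,0,1]]]' >/dev/null; python3 go.py 645.5 -9 100 22.5
```

```text
at mm [ 460.8 -106.4   99.6] yaw 22.5 tilt 0.0 t 22.0 open 45.6 F [-0.9  0.6 -2. ] q6 0.84
turn z 0.0 then shift cm x 20.79 y -1.93 z -0.04
```

```bash
python3 -m inch '[[[2.4,-0.2,0,0,0,0,1],[2.6,-0.2,0,0,0,0,1],[2.6,-0.2,0,0,0,0,1],[2.6,-0.2,0,0,0,0,1],[2.6,-0.3,0,0,0,0,1]]]' >/dev/null; python3 -m inch '[[[2.6,-0.3,0,0,0,0,1],[2.6,-0.3,0,0,0,0,1],[2.6,-0.2,0,0,0,0,1],[0,0,0,0,0,0,1],[0,0,0,0,0,0,1]]]' >/dev/null; python3 go.py 645.5 -9 30 22.5
```

```text
at mm [642.3  -9.6  97.2] yaw 22.6 tilt 0.2 t 23.0 open 45.4 F [ 0.6 -0.4 -2.2] q6 1.08
turn z 0.1 then shift cm x 0.32 y 0.07 z 6.72
```

```bash
python3 -m inch '[[[0.1,0.1,1.5,0,0,0,1],[0,0,2,0,0,0,1],[0,0,2,0,0,0,1],[0,0,1.3,0,0,0,1],[0,0,0,0,0,0,1]]]' >/dev/null; python3 -m inch '[[[0,0,0,0,0,0,1],[0,0,0,0,0,0,1]]]' >/dev/null; python3 go.py 645.5 -9 9.5 22.5
```

```text
at mm [645.9 -10.7  33. ] yaw 22.5 tilt 0.1 t 23.7 open 45.5 F [-0.2  0.6 -0.4] q6 1.08
turn z 0.0 then shift cm x 0.03 y -0.17 z 2.35
```

```bash
python3 -m inch '[[[0,-0.1,0.7,0,0,0,1],[0,0,0.7,0,0,0,1],[0,0,0.5,0,0,0,1],[0,0,0.3,0,0,0,1],[0,0,0,0,0,0,1]]]' >/dev/null; python3 -m inch '[[[0,0,0,0,0,0,1],[0,0,0,0,0,0,1]]]' >/dev/null; python3 go.py 645.5 -9 9 22.5
```

```text
at mm [644.7  -9.5   9.6] yaw 22.5 tilt 0.0 t 24.4 open 45.5 F [ 0.1  0.3 -1.2] q6 1.08
turn z 0.0 then shift cm x 0.10 y -0.02 z 0.06
```

Lower by 0.7 mm, release, rise. The small block lies about (690,-180) and is clear of this.

```bash
python3 -m inch '[[[0.1,0,0.07,0,0,0,1],[0,0,0,0,0,0,1],[0,0,0,0,0,0,1]]]' |grep -E "pos|force"; python3 -m inch '[[[0,0,0,0,0,0,-0.3],[0,0,0,0,0,0,-0.7],[0,0,0,0,0,0,-0.7],[0,0,0,0,0,0,-0.7],[0,0,0,0,0,0,-0.7]]]'; python3 -m inch '[[[0,0,-1,0,0,0,-0.7],[0,0,-2,0,0,0,-0.7],[0,0,-2.5,0,0,0,-0.7],[0,0,-2.5,0,0,0,-0.7],[0,0,-2,0,0,0,-0.7]]]' >/dev/null; python3 -m inch '[[[0,0,0,0,0,8,-0.7],[0,0,0,0,0,8,-0.7],[0,0,0,0,0,6.5,-0.7],[0,0,0,0,0,0,-0.7],[0,0,0,0,0,0,-0.7]]]' >/dev/null; python3 go.py 605.5 -211.3 110 0
```

```text
tool_pos: [0.6456, -0.0091, 0.0089]
force: [-0.0, -0.1, -2.0]
t: 25.2
tool_pos: [0.6456, -0.0091, 0.009]
orientation: [3.081, 0.614, 0.0]
force: [0.8, 0.3, -0.7]
opening: 0.0779
at mm [645.7  -9.1 109.5] yaw 0.2 tilt 0.0 t 26.2 open 79.4 F [0.2 0.1 0.5] q6 1.47
turn z 0.2 then shift cm x -4.02 y 20.22 z -0.05
```

```bash
python3 -m inch '[[[-0.6,2.9,0,0,0,0,-0.7],[-0.6,2.9,0,0,0,0,-0.7],[-0.6,2.9,0,0,0,0,-0.7],[-0.6,2.9,0,0,0,0,-0.7],[-0.6,2.9,0,0,0,0,-0.7]]]' >/dev/null; python3 -m inch '[[[-0.5,2.9,0,0,0,0,-0.7],[-0.5,2.8,0,0,0,0,-0.7],[0,0,0,0,0,0,-0.7],[0,0,0,0,0,0,-0.7]]]' >/dev/null; python3 go.py 605.5 -211.3 30 0
```

```text
at mm [ 605.5 -211.5  109. ] yaw 0.1 tilt 0.0 t 27.1 open 79.2 F [ 0.5  0.1 -0.7] q6 1.15
turn z 0.1 then shift cm x -0.00 y -0.02 z 7.90
```

```bash
python3 -m inch '[[[0,0,1.5,0,0,0,-0.7],[0,0,2,0,0,0,-0.7],[0,0,2,0,0,0,-0.7],[0,0,1.5,0,0,0,-0.7],[0,0,1,0,0,0,-0.7]]]' >/dev/null; python3 -m inch '[[[0,0,0,0,0,0,-0.7],[0,0,0,0,0,0,-0.7]]]' >/dev/null; python3 go.py 605.5 -211.3 6 0; python3 - <<'E'
from h import *
a=robot.read_camera("top")["image"][110:230,280:400]; b=robot.read_camera("scene")["image"][160:260,120:260]
cv2.imwrite("pics/b1.png",np.hstack([cv2.resize(a,(400,400),interpolation=2),cv2.resize(b,(400,400*100//140),interpolation=2).__class__((400,400,3),np.uint8) if 0 else cv2.resize(b,(400,400),interpolation=2)]))
E
```

```text
at mm [ 606.  -210.9   29.2] yaw 0.1 tilt 0.0 t 27.8 open 79.2 F [ 0.1 -0.5 -0.5] q6 1.15
turn z 0.1 then shift cm x -0.05 y 0.04 z 2.32
```

View pics/b1.png

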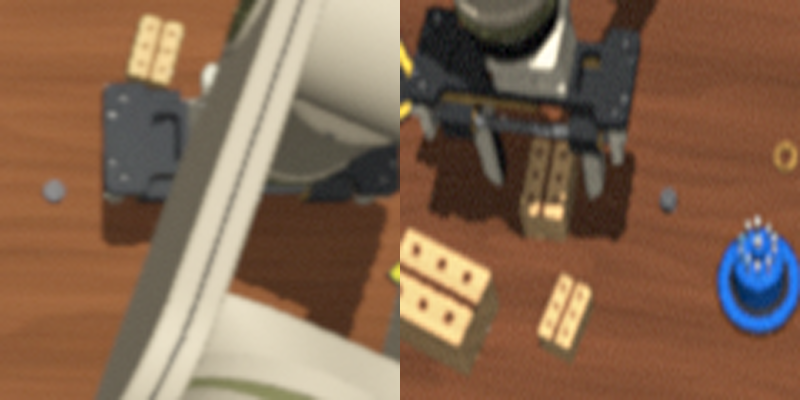

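The fingers straddle the middle-sized block (right crop, (548,185)) and are clear of the other two. The blue stand is standing in its ring.

```bash
python3 -m inch '[[[0,0,0.8,0,0,0,-0.7],[0,0,0.8,0,0,0,-0.7],[0,0,0.7,0,0,0,-0.7],[0,0,0,0,0,0,-0.7],[0,0,0,0,0,0,-0.7]]]' >/dev/null; python3 go.py 605.5 -211.3 6 0;  python3 -m inch '[[[0,0,0,0,0,0,1],[0,0,0,0,0,0,1],[0,0,0,0,0,0,1],[0,0,0,0,0,0,1],[0,0,0,0,0,0,1]]]' 20 >/dev/null; python3 -m inch '[[[0,0,0,0,0,0,1],[0,0,0,0,0,0,1],[0,0,0,0,0,0,1],[0,0,0,0,0,0,1],[0,0,0,0,0,0,1]]]'; python3 go.py 605.5 -211.3 6 0
```

```text
at mm [ 605.2 -211.     5.3] yaw 0.0 tilt 0.1 t 28.4 open 78.8 F [-0.4  0.7  0.5] q6 1.15
turn z 0.0 then shift cm x 0.03 y 0.03 z -0.07
t: 29.4
tool_pos: [0.6057, -0.2112, 0.006]
orientation: [3.142, 0.001, 0.0]
force: [-0.0, 1.4, 0.9]
opening: 0.04
at mm [ 605.7 -211.2    6. ] yaw 0.0 tilt 0.0 t 29.4 open 40.0 F [-0.   1.4  0.9] q6 1.15
turn z 0.0 then shift cm x -0.02 y 0.01 z 0.00
```

```bash
python3 -m inch '[[[0,0,-1,0,0,0,1],[0,0,-1.5,0,0,0,1],[0,0,-2.5,0,0,0,1],[0,0,-2.5,0,0,0,1],[0,0,-2,0,0,0,1]]]' >/dev/null; python3 -m inch '[[[0,0,0,0,0,0,1],[0,0,0,0,0,-8,1],[0,0,0,0,0,-8,1],[0,0,0,0,0,-8,1],[0,0,0,0,0,-8,1]]]' >/dev/null; python3 -m inch '[[[0,0,0,0,0,-8,1],[0,0,0,0,0,-4,1],[0,0,0,0,0,0,1],[0,0,0,0,0,0,1]]]' >/dev/null; python3 go.py 526 -403 100 44
```

```text
at mm [ 605.3 -211.   100.4] yaw 43.9 tilt 0.0 t 30.8 open 40.1 F [-0.4 -0.5 -0.7] q6 0.39
turn z -0.1 then shift cm x -19.04 y 8.30 z 0.04
```

```bash
python3 -m inch '[[[-2.3,1,0,0,0,0,1],[-2.4,1,0,0,0,0,1],[-2.4,1,0,0,0,0,1],[-2.4,1,0,0,0,0,1],[-2.4,1,0,0,0,0,1]]]' >/dev/null; python3 -m inch '[[[-2.4,1.1,0,0,0,0,1],[-2.4,1.1,0,0,0,0,1],[-2.3,1.1,0,0,0,0,1],[0,0,0,0,0,0,1],[0,0,0,0,0,0,1]]]' >/dev/null; python3 go.py 526 -403 30 44
```

```text
at mm [ 526.4 -403.   100.6] yaw 43.9 tilt 0.0 t 31.8 open 39.8 F [-0.1  0.2 -1.4] q6 0.07
turn z -0.1 then shift cm x -0.03 y -0.03 z 7.06
```

```bash
python3 -m inch '[[[0,0,1.5,0,0,0,1],[0,0,2,0,0,0,1],[0,0,2,0,0,0,1],[0,0,1.5,0,0,0,1],[0,0,0,0,0,0,1]]]' >/dev/null; python3 -m inch '[[[0,0,0,0,0,0,1],[0,0,0,0,0,0,1]]]' >/dev/null; python3 go.py 526 -403 10.5 44
```

```text
at mm [ 527.6 -403.3   32.2] yaw 44.0 tilt 0.1 t 32.5 open 39.9 F [ 0.3 -0.  -1.6] q6 0.07
turn z 0.0 then shift cm x -0.10 y -0.13 z 2.17
```

```bash
python3 -m inch '[[[-0.1,-0.1,0.7,0,0,0,1],[0,0,0.7,0,0,0,1],[0,0,0.5,0,0,0,1],[0,0,0.2,0,0,0,1],[0,0,0,0,0,0,1]]]' >/dev/null; python3 -m inch '[[[0,0,0,0,0,0,1],[0,0,0,0,0,0,1]]]' >/dev/null; python3 go.py 526 -403 10 44
```

```text
at mm [ 525.2 -402.8   10. ] yaw 44.0 tilt 0.0 t 33.2 open 40.0 F [-1.8  1.1  1.8] q6 0.07
turn z 0.0 then shift cm x 0.04 y 0.07 z -0.00
```

Seated at z 10.0 (picked at 6.0, plus the 4 mm pad). Release and retreat towards the right, out of view.

```bash
python3 -m inch '[[[0,0,0,0,0,0,-0.3],[0,0,0,0,0,0,-0.7],[0,0,0,0,0,0,-0.7],[0,0,0,0,0,0,-0.7],[0,0,0,0,0,0,-0.7]]]'; python3 -m inch '[[[0,0,-1,0,0,0,-0.7],[0,0,-2,0,0,0,-0.7],[0,0,-3,0,0,0,-0.7],[0,0,-3,0,0,0,-0.7],[0,0,-3,0,0,0,-0.7]]]' >/dev/null; python3 -m inch '[[[-3,0,-1,0,0,0,-0.7],[-3,0,-1,0,0,0,-0.7],[-3,0,-1,0,0,0,-0.7],[-3,0,-1,0,0,0,-0.7],[-3,0,-1,0,0,0,-0.7]]]' >/dev/null; python3 -m inch '[[[-3,1,0,0,0,0,-0.7],[-3,1,0,0,0,0,-0.7],[-3,1,0,0,0,0,-0.7],[-3,1,0,0,0,0,-0.7],[0,0,0,0,0,0,-0.7]]]' >/dev/null; python3 go.py 526 -403 10 44; python3 - <<'E'
from h import *
o=[];a=np.linspace(0,6.283,60)
for f,dx in(("top",-2.2),("scene",2.2)):
    C=robot.read_camera(f); im=cv2.resize(C["image"],None,fx=3,fy=3,interpolation=2)
    def d(P,col): cv2.polylines(im,[np.int32((pix(C,P/1000)+.5)*3)],True,col,1)
    def q(L,z,x,y,w): w=np.radians(w);return np.c_[np.array(L)@np.array([[np.cos(w),np.sin(w)],[-np.sin(w),np.cos(w)]])+[x+dx,y],np.full(len(L),z)]
    bx=lambda x0,x1,b:[(x0,-b),(x1,-b),(x1,b),(x0,b)]
    for x,y in((515,411),(645.5,-9)):
        for z,r in((4,36.5),(4,23),(34,23)): d(np.c_[x+dx+r*np.cos(a),y+r*np.sin(a),0*a+z],(0,0,255))
    for z in(4,36): d(q(bx(-30,30,20),z,526,-403,44),(0,0,255))
    d(q(bx(-43,43,33),4,526,-403,44),(255,0,0))
    d(q(bx(-61,61,23),4,381,290.5,22.3),(255,0,0)); d(q(bx(-51,-7,13),18,381,290.5,22.3),(0,0,255))
    for u in [(645.5,-9,4),(526,-403,20),(515,411,4),(360,283,10)]:
        p=pix(C,np.array(u)/1000)[0]*3; x,y=np.int32(p)-75; y=max(y,0);x=max(x,0); o.append(cv2.resize(im[y:y+150,x:x+150],(200,200)))
    u=np.array([[631,224,12]])/1000; p=pts(mask(C,"white",pix(C,u)[0],16)); h=cv2.convexHull(p.astype(np.float32)).reshape(-1,2); print("dish",rect(C,h,.012))
cv2.imwrite("pics/fin.png",np.vstack([np.hstack(o[:4]),np.hstack(o[4:])]))
E
```

```text
t: 33.7
tool_pos: [0.5253, -0.4028, 0.0099]
orientation: [-2.913, -1.178, -0.0]
force: [-0.9, -0.4, 0.0]
opening: 0.0751
at mm [ 356.1 -622.4  180.4] yaw 43.8 tilt 0.1 t 35.2 open 78.7 F [ 0.6 -0.7 -0.7] q6 -0.32
turn z -0.2 then shift cm x 27.46 y -3.98 z 17.04
dish [631.4 224.5  58.7  58.5  64.9]
dish [630.6 224.3  57.9  57.6  44.5]
```

View pics/fin.png

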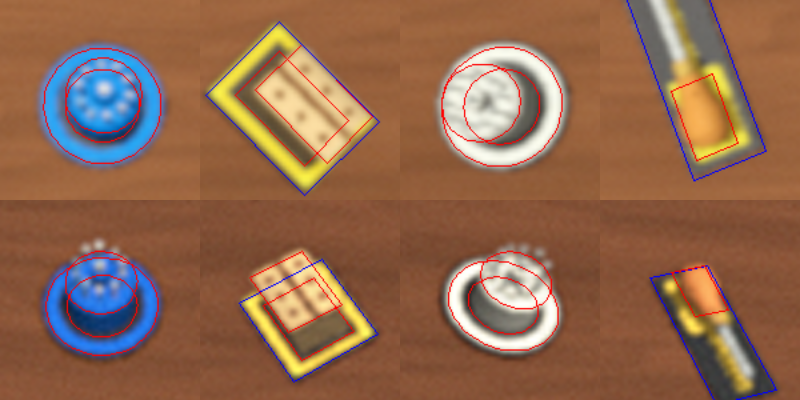

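The final overlays match the predicted centred outlines in both views: blue stand, block, white stand and graver all within about 3 mm. The dish hasn't moved, so I'm handing in.

```bash
python3 -c "
from plant import robot
print(robot.close_job())"
```

```text
the job is handed in; nothing more can be done
None
```

I put the graver, white bur stand, blue bur stand and the middle-sized bench block on their pads in that order, and handed the job in at about 35 s of the 128 s. Handing in gives no verdict.

**Placement:** in the last pictures, outlines drawn for exact centring matched all four objects to about 3 mm by eye in both cameras. The graver's blade lies over its silhouette's blade. Nothing was dropped.

**Dish and arm:** the dish of stones measured within about 1 mm of where it started. The gripper is open and the arm is parked clear, touching nothing.

**Disagreement:** the two cameras differed by about 3–5 mm in x for the pads, so I aimed at the average, which is well inside the 12 mm tolerance. One mid-job numeric check of the graver failed because the camera found no orange handle. I replaced it with the outline check described above.

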